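# True the plate jig's side fence with a corner square

## Task

The pivoting side fence of the plate jig has slipped inwards. Take the steel corner square by its grip rib, press it into the corner of the jig so that it pushes the side fence back until its two outer faces sit flush on the back fence and the side fence without gaps, and hold it there, pressed gently against both, for a second. Then, leaving the fence truly square, lay the square back flat on the bench without dropping it; move the fence only with the square, and leave the well plate where it lies.

Things in the scene. Friction and masses are not known exactly. Their poses are not given: they have to be found in the camera images.
- square: Loose plain steel corner square, 0.3 kg, 100 x 100 mm in plan, lying flat, 12 mm thick: two legs 28 mm wide at right angles and a 22 mm wide diagonal brace bearing an upright grip rib. Origin: underside, below the middle of the rib; z up. Outer measuring faces: plane x = +40 mm (y -60 to +30 mm) and plane y = +40 mm (x -60 to +30 mm)
- square_grip (a point): middle of the top edge of the square's grip rib, 54 mm above the square's origin. The rib is 12 mm thick and 50 mm long, along the direction (1, -1, 0) of the square's frame: the fingers close along (1, 1, 0). It rises from the 12 mm thick brace
- square_corner (a point): point where the square's two outer faces would meet, at (40, 40, 0) mm in the square's frame (the corner itself is notched 10 mm). In use the square's x and y axes are parallel to the jig's, its +x face on the back fence and its +y face on the side fence
- jig: Aluminium plate-locating jig, fixed to the bench: base plate 190 x 190 x 10 mm, origin at the centre of its underside, x towards the back fence, y towards the side fence, z up
- side_fence (a joint): angle of the side fence, rad: 0 is truly square to the back fence; positive: its front end leans inwards, to -y of the jig. Range -0.25 to 0.32. It turns on an upright pivot with stiff friction (0.25 N m, about 3 N at the far end of the square's leg) and stays where it is left
- side_fence_front (a point): point on the side fence's working face near its front end. The fence is an aluminium bar 16 mm thick, 157 mm long, 28 mm high, top 38 mm above the bench, reaching from 130 mm before its pivot to 27 mm behind; the working face lies 8 mm inwards of the pivot (at 0 rad: plane y = +75 mm of the jig's frame)
- well_plate: loose white well plate, 128 x 86 x 15 mm, origin at the centre of its underside; a bystander
- back_stop: low fixed lip and slots at the rear of the jig, same axes; origin at (0, 0, 10) mm in the jig's frame. They carry the back fence, an aluminium bar 16 mm thick, 28 mm high (top 38 mm above the bench), along y from -91 to +62 mm. It is clamped fast, but anywhere in its slots: its front working face lies between x = 51 and 75 mm and is not measured, so feel for it
- jig_pivot (a point): top of the side fence's pivot, at (45, 83, 38) mm in the jig's frame; it does not move with the fence

How it is judged:
By the outcome, as a careful person would: the job done as asked, in the order asked, and still so for the second after the job is handed in, with the robot touching nothing.
It also fails if it takes over 72 s, if anything falls off the work surface, if the arm or the gripper's body presses on something with over 40 N, if the wrist force passes 120 N, or if a joint passes its speed limit or range.

## Robot

A 6-joint arm with a two-finger parallel gripper is mounted at the origin on a cart in front of the work surface, level with it; the furniture and walls round the work are solid. World frame = base frame: x ahead of the robot, y to its left, z up, the work surface at z = 0. Lengths are in m, angles in rad, forces in N, time in s.
With the tool pointing down it reaches from about 0.35 to 0.975 m from the base axis. Payload 4.9 kg.
Tool frame: the origin (TCP) lies midway between the tips of the shut fingers; the grasp point (between the pads) lies 19 mm behind it; z points along the fingers, y is the line along which they close (so a half turn about z gives the same grasp; the last joint's range is limited). The gripper opens to 85 mm and grips with 20 to 120 N. Pads are 22 mm wide; open, the fingers measure 114 mm over their backs; the gripper's body (76 mm by 85 mm) begins 54 mm behind the grasp point. The pads swing forward as they close: fully open they stand 13 mm farther back than shut.
Start: joints at [1.065, 0.053, 1.613, -0, 1.476, -0.119], TCP at [0.236, 0.579, 0.231] pointing down, gripper open.
Joint ranges: [-3.01, 3.01], [-1.01, 2.22], [0.06, 2.58], [-1.02, 4.17], [0.09, 2.62], [-3.14, 3.14]. Speed limits (rad/s): [2.57, 2.57, 3.14, 3.14, 3.14, 3.14].

## Interface

Orientations are given as a unit quaternion [w, x, y, z].
In Python, from plant import manip gives the robot as it stands.
- The arm moves only by the shell command python3 shift.py, which reads ROWS from standard input. ROWS is a JSON list of rows, 1 to 5 of them, each an object with the fields finger_gap (the opening from 0.0 (shut) to 1.0 (fully open)), tx, ty, tz (the shift in shares of the most that a row can go, 1 being 62.5 mm), rx, ry, rz (a rotation vector in units of 0.25 rad); a field left out counts as zero (the opening has to be given); each row shifts and turns the commanded pose from where the row before left it, along the tool's axes as they then stand; what a row does not reach is not made up. A row lasts 1/8 s, in which the tool goes at most 0.0625 m and 0.188 rad, less where a joint would pass 70% of its speed; a pose out of reach is approached as far as the arm can. The fingers move at their own pace and stop on an object; the grip force is fixed at half the most. Time passes only in rows, so rows that do not move let the fingers close. It prints the time, the measured TCP pose, the force, the opening and the grip force at its end. Input that does not fit is refused with a message, and nothing moves.
- manip.state(): the state, without advancing time (a new reading comes with each control period).
- manip.grab_frame(name): name is "side" or "top" or "wrist"; returns the picture (480x640x3 uint8, red, green, blue); there is no depth.
- manip.camera_params(name): a dict with "intrinsics" (3x3 intrinsics, pixels), "xyz" and "orientation" of the camera in the world. Camera axes: x right, y down, z forward; pixel columns grow to the right and rows downward; lengths in m; the calibration is good to about 2 mm. The wrist camera is an equidistant fisheye: a pixel r from the principal point sees the ray r / f radians off the axis. A picture is of the moment at which its call begins: read the wrist's pose just before it. camera_params takes no time and is no camera call; for the wrist camera it gives the pose at the moment of the call.
- manip.job_done(): hands the job in; it is judged then, once.
The state is a dict: "time": time; "joint_pos": joint angles; "joint_vel": joint speeds; "joint_efforts": joint torques, N m; "tool_pos": TCP position; "tool_rot": TCP orientation; "contact_force": force on the tool from outside, world axes, zero at the start; "ft_torque": the same for the moment, N m; "gripper_width": opening from 0.0 (shut) to 1.0 (fully open); "grasp_force": force on a finger pad.
Only numpy, scipy, OpenCV 4.12 (cv2) and the standard library are available. Lean on these libraries where they do the work, as an engineer would, in place of code of your own. Each camera call takes 0.05 s, during which the arm holds its last target. There are 200 camera calls.

## Working session

There is one attempt and no reset: what is moved stays moved. The work goes in short steps, Python scripts to look and compute and a shell command to move; the robot and the scene stay as the last step left them, time stands still between calls to the robot, and variables do not carry over. Pictures are saved under pics/ and viewed, at most 10 in all, crops included, and the job is handed in when it is done.

```bash
ls; mkdir -p pics; python3 - <<'E'
from plant import manip
import cv2,numpy as np
np.set_printoptions(precision=4,suppress=True)
print(manip.state())
for n in("top","side","wrist"):
    p=manip.camera_params(n);print(n,p)
    im=manip.grab_frame(n);cv2.imwrite(f"pics/{n}0.png",im[:,:,::-1])
E
```

```text
pics
plant.py
shift.py
{'time': 0.0, 'joint_pos': array([ 1.065 ,  0.0534,  1.6143,  0.    ,  1.476 , -0.119 ]), 'joint_vel': array([ 0.0003,  0.0007,  0.0012,  0.0014,  0.0011, -0.0003]), 'joint_efforts': array([  0.0016, -39.3677, -37.0182,   0.0001,   0.007 ,  -0.    ]), 'tool_pos': array([0.2355, 0.5783, 0.23  ]), 'tool_rot': array([-0.0003,  0.1922,  0.9814, -0.001 ]), 'contact_force': array([-0.903 ,  0.0894, -0.6984]), 'ft_torque': array([-0.0371,  0.016 ,  0.0169]), 'grasp_force': 0.0, 'gripper_width': 0.9960118411888048}
top {'intrinsics': array([[514.7828,   0.    , 324.3843],
       [  0.    , 514.7828, 253.1262],
       [  0.    ,   0.    ,   1.    ]]), 'xyz': array([ 0.2339, -0.0032,  1.3636]), 'orientation': array([-0.0732,  0.7174, -0.6891,  0.0713])}
side {'intrinsics': array([[497.6968,   0.    , 320.9733],
       [  0.    , 497.6968, 241.4338],
       [  0.    ,   0.    ,   1.    ]]), 'xyz': array([ 0.468 , -0.9639,  0.516 ]), 'orientation': array([-0.541 ,  0.8409, -0.006 ,  0.0134])}
wrist {'intrinsics': array([[371.6483,   0.    , 323.1017],
       [  0.    , 371.6483, 236.9535],
       [  0.    ,   0.    ,   1.    ]]), 'xyz': array([0.1719, 0.6048, 0.3735]), 'orientation': array([0.1143, 0.8221, 0.5526, 0.0758])}
```
View pics/top0.png

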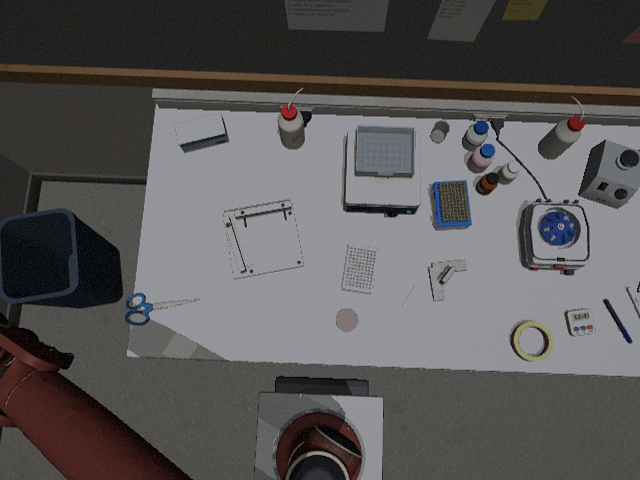

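View pics/side0.png

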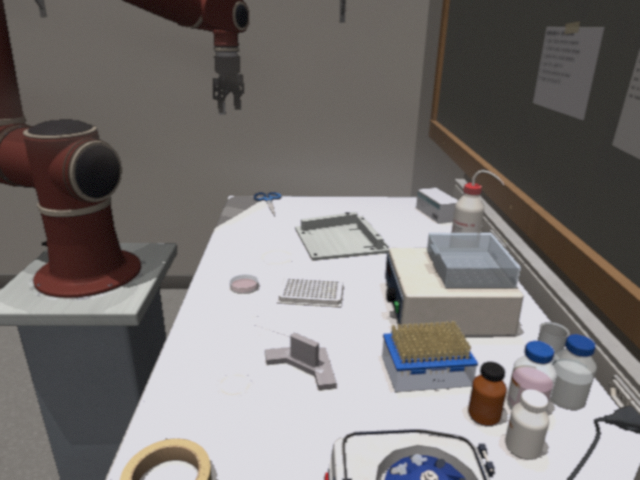

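The top view shows the jig around (263,238), with its side fence on the left and back fence at the top. The square is near (447,280) with its corner at upper left, and the plate is at (360,269). I'll zoom in on both.

```bash
python3 - <<'E'
import cv2,numpy as np
im=cv2.imread("pics/top0.png")
a=cv2.resize(im[190:290,213:313],None,fx=4,fy=4,interpolation=cv2.INTER_CUBIC)
b=cv2.resize(im[250:310,420:480],(400,400),interpolation=cv2.INTER_CUBIC)
cv2.imwrite("pics/crop0.png",np.hstack([a,b]))
E
```

View pics/crop0.png

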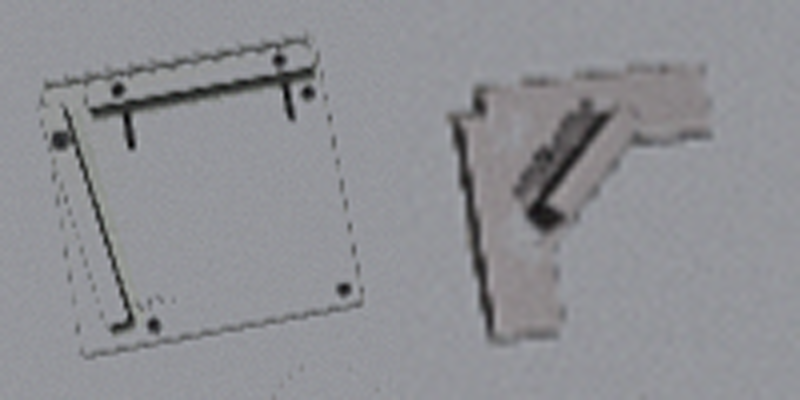

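The crop shows the jig plate's corners, both fences and the square, with its rib running from (540,215) to (600,110). Next I'll cast rays for first estimates.

```bash
cat > h.py <<'E'
import numpy as np,cv2
from scipy.spatial.transform import Rotation as R
np.set_printoptions(precision=4,suppress=True)
def rot(q): return R.from_quat(np.r_[q[1:],q[0]])
def cast(p,uv,z,fish=False):
    K=p["intrinsics"];uv=np.atleast_2d(np.array(uv,float))
    x=(uv[:,0]-K[0,2])/K[0,0];y=(uv[:,1]-K[1,2])/K[1,1]
    if fish:
        th=np.hypot(x,y);s=np.sin(th)/np.maximum(th,1e-9);d=np.c_[x*s,y*s,np.cos(th)]
    else: d=np.c_[x,y,np.ones(len(x))]
    d=rot(p["orientation"]).apply(d)
    return p["xyz"]+d*((z-p["xyz"][2])/d[:,2])[:,None]
def tool(q): # yaw of tool x and y axes
    m=rot(q).as_matrix();return m
E
python3 - <<'E'
from h import *
from plant import manip
p=manip.camera_params("top")
J=lambda c:np.array(c)/4.+[213,190]-.4
S=lambda c:(np.array(c)-[400,0])/6.667+[420,250]-.4
j=cast(p,J([[45,88],[312,38],[363,305],[85,355]]),.010);print("jig",j)
for i in range(4):
    d=j[(i+1)%4]-j[i];print(np.linalg.norm(d),np.degrees(np.arctan2(d[1],d[0])))
print("screws",cast(p,J([[62,140],[154,325],[344,289],[308,93]]),.012))
s=cast(p,S([[455,118],[490,335],[480,90],[705,68],[560,335]]),.012);print("sq",s)
print(np.degrees(np.arctan2(*(s[0]-s[1])[[1,0]])),np.degrees(np.arctan2(*(s[2]-s[3])[[1,0]])))
print("rib top?",cast(p,S([[520,190],[590,105]]),.054))
print("side inner, back",cast(p,J([[68,110],[133,318],[92,110],[312,68]]),.038))
print(tool(manip.state()["tool_rot"]))
print(cast(p,[[360,269],[280,225]],0.015))
E
```

```text
jig [[0.6194 0.2851 0.01  ]
 [0.6623 0.1049 0.01  ]
 [0.4778 0.0609 0.01  ]
 [0.4366 0.2438 0.01  ]]
0.1852460451211351 -76.58945648902561
0.1897314258263098 -166.60091846298923
0.18750288605230309 102.68060782086629
0.1873566093385603 12.713404634140181
screws [[0.5827 0.2702 0.012 ]
 [0.4583 0.1991 0.012 ]
 [0.4877 0.074  0.012 ]
 [0.6225 0.1054 0.012 ]]
sq [[ 0.4868 -0.2711  0.012 ]
 [ 0.4003 -0.2849  0.012 ]
 [ 0.4987 -0.2812  0.012 ]
 [ 0.5113 -0.3714  0.012 ]
 [ 0.4014 -0.3125  0.012 ]]
9.024100185389246 97.96346810481863
rib top? [[ 0.4518 -0.2879  0.054 ]
 [ 0.4862 -0.3152  0.054 ]]
side inner, back [[0.5968 0.2626 0.038 ]
 [0.458  0.2093 0.038 ]
 [0.5974 0.2466 0.038 ]
 [0.6325 0.1015 0.038 ]]
[[-0.9261  0.3772 -0.0008]
 [ 0.3772  0.9261 -0.0014]
 [ 0.0002 -0.0016 -1.    ]]
[[ 0.4744 -0.0902  0.015 ]
 [ 0.5865  0.1292  0.015 ]]
```

Jig: yaw about 13°, centre (0.549, 0.174). Side fence about 0.14 rad in. Square: yaw about 8.5°, origin (0.463, -0.316). I'll align the tool and pass over the jig for a close wrist look.

Careful with the scale: shifts go in shares of 62.5 mm and turns go in units of 0.25 rad. That gives: -0.05 m is -0.8, -0.022 m is -0.352, 0.125 rad is 0.5.

```bash
echo '[{"finger_gap":1,"rz":0.5},{"finger_gap":1,"rz":0.5},{"finger_gap":1,"tx":-0.8,"ty":-0.352},{"finger_gap":1,"tx":-0.8,"ty":-0.352},{"finger_gap":1,"tx":-0.8,"ty":-0.352}]' | python3 shift.py | tail -3; echo '[{"finger_gap":1,"tx":-0.8,"ty":-0.352},{"finger_gap":1,"tx":-0.8,"ty":-0.352},{"finger_gap":1,"tx":-0.8,"ty":-0.352},{"finger_gap":1,"tx":-0.8,"ty":-0.352},{"finger_gap":1,"tx":-0.8,"ty":-0.352}]' | python3 shift.py; echo '[{"finger_gap":1},{"finger_gap":1}]' | python3 shift.py
python3 - <<'E'
from h import *
from plant import manip
import pickle
p=manip.camera_params("wrist");im=manip.grab_frame("wrist")
cv2.imwrite("pics/w1.png",im[:,:,::-1]);pickle.dump(p,open("w1.pkl","wb"));print(p,manip.state()["tool_pos"])
E
```

```text
contact_force: [0.6, 0.1, 0.6]
gripper_width: 0.996
grasp_force: 0.0
time: 1.4
tool_pos: [0.4531, 0.1978, 0.2311]
tool_rot: [0.0, 0.313, 0.95, 0.0]
contact_force: [1.5, 1.1, -0.4]
gripper_width: 0.997
grasp_force: 0.0
time: 1.65
tool_pos: [0.4524, 0.1997, 0.231]
tool_rot: [-0.0, 0.313, 0.95, 0.0]
contact_force: [0.3, -0.7, 0.2]
gripper_width: 0.999
grasp_force: 0.0
{'intrinsics': array([[371.6483,   0.    , 323.1017],
       [  0.    , 371.6483, 236.9535],
       [  0.    ,   0.    ,   1.    ]]), 'xyz': array([0.3972, 0.2407, 0.3744]), 'orientation': array([0.1221, 0.8848, 0.4455, 0.0616])} [0.4522 0.2002 0.231 ]
```

View pics/w1.png

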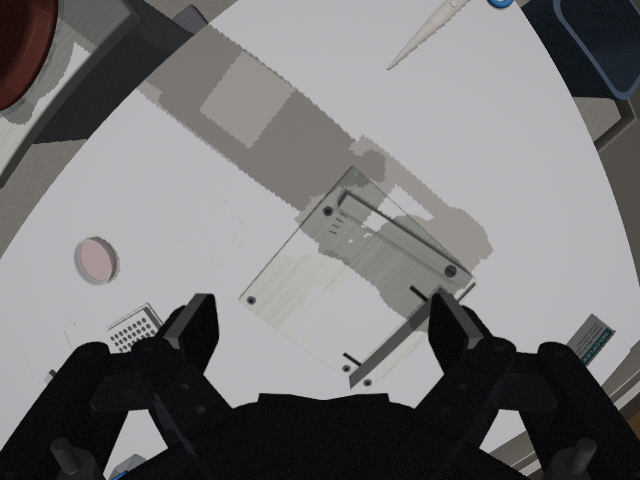

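The wrist view shows the jig clearly: base corners at (350,168) and (240,298), pivot screw at (450,271), side fence from (340,195) to (455,270), and back fence from (470,290) to (350,385). I'll zoom for accuracy.

```bash
python3 - <<'E'
import cv2
im=cv2.imread("pics/w1.png")
c=cv2.resize(im[155:395,235:490],None,fx=2.5,fy=2.5,interpolation=cv2.INTER_CUBIC)
cv2.imwrite("pics/w1c.png",cv2.convertScaleAbs(c,alpha=1.2))
E
```

```text
(no output)
```

View pics/w1c.png

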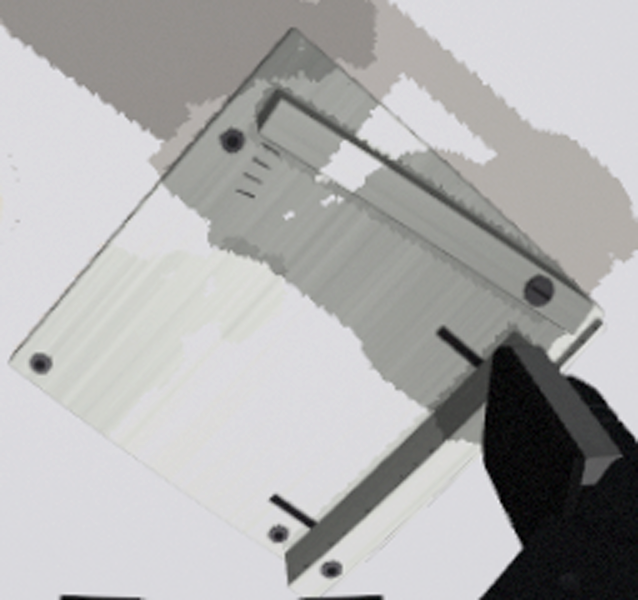

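The crop shows base corners at (293,28) and (10,360), the side fence's inner top edge from (262,132) to (575,332), and the back fence's front face as the dark band with its foot from (287,548) to (440,405) and its top from (290,585) to (480,430).

```bash
python3 - <<'E'
from h import *
import pickle
p=pickle.load(open("w1.pkl","rb"))
C=lambda c:np.array(c)/2.5+[235,155]-.3
a=lambda d:np.degrees(np.arctan2(d[1],d[0]))
b=cast(p,C([[10,360],[293,28],[605,312]]),.01,True)
print("FR FL BL",b,np.linalg.norm(b[1]-b[0]),a(b[1]-b[0])-90,np.linalg.norm(b[2]-b[1]),a(b[2]-b[1]))
piv=cast(p,C([[539,290]]),.038,True);print("piv",piv)
f=cast(p,C([[262,132],[575,332]]),.038,True);print("side",f,a(f[1]-f[0]))
t=cast(p,C([[290,585],[480,430]]),.038,True);print("back top",t,a(t[1]-t[0])-90)
u=cast(p,C([[287,548],[440,405]]),.010,True);print("back foot",u,a(u[1]-u[0])-90)
for y in (13.,13.5):
  y=np.radians(y);ex=np.array([np.cos(y),np.sin(y)]);ey=np.array([-ex[1],ex[0]])
  # centre from corners FR(-95,-95) FL(-95,95)
  c=(b[0,:2]+b[1,:2])/2+.095*ex;o=piv[0,:2]-.045*ex-.083*ey
  print("centre",c,o,"backface x",(t[:,:2]-c)@ex,(u[:,:2]-c)@ex,"side y",(f[:,:2]-c)@ey)
E
```

```text
FR FL BL [[0.4811 0.0632 0.01  ]
 [0.4384 0.2455 0.01  ]
 [0.6225 0.2889 0.01  ]] 0.18717285363252514 13.188216438380891 0.18918295623556144 13.279012303049665
piv [[0.5781 0.2664 0.038 ]]
side [[0.4597 0.2134 0.038 ]
 [0.6046 0.27   0.038 ]] 21.340783340010926
back top [[0.636  0.1029 0.038 ]
 [0.6183 0.2138 0.038 ]] 9.097598387652639
back foot [[0.6357 0.1035 0.01  ]
 [0.6132 0.2034 0.01  ]] 12.673041812272473
centre [0.5523 0.1757] [0.553  0.1754] backface x [0.0652 0.0729] [0.065  0.0656] side y [0.0575 0.0801]
centre [0.5521 0.1765] [0.5538 0.1752] backface x [0.0644 0.0731] [0.0642 0.0657] side y [0.0574 0.0786]
```

```bash
echo '[{"finger_gap":1,"tx":-0.6832,"ty":-0.7264},{"finger_gap":1,"tx":-0.6832,"ty":-0.7264},{"finger_gap":1,"tx":-0.6832,"ty":-0.7264},{"finger_gap":1,"tx":-0.6832,"ty":-0.7264},{"finger_gap":1,"tx":-0.6832,"ty":-0.7264}]' | python3 shift.py | head -2; echo '[{"finger_gap":1,"tx":-0.6832,"ty":-0.7264},{"finger_gap":1,"tx":-0.6832,"ty":-0.7264},{"finger_gap":1,"tx":-0.6832,"ty":-0.7264},{"finger_gap":1,"tx":-0.6832,"ty":-0.7264}]' | python3 shift.py|head -2; echo '[{"finger_gap":1},{"finger_gap":1}]' | python3 shift.py
python3 - <<'E'
from h import *
from plant import manip
import pickle
p=manip.camera_params("wrist");im=manip.grab_frame("wrist")
cv2.imwrite("pics/w2.png",im[:,:,::-1]);pickle.dump(p,open("w2.pkl","wb"))
print(manip.state()["tool_pos"])
# expected position of square in the picture
d=rot(p["orientation"]).inv().apply(np.array([.463,-.316,.012])-p["xyz"]);th=np.arctan2(np.hypot(*d[:2]),d[2])
uv=d[:2]/np.hypot(*d[:2])*th*p["intrinsics"][0,0]+p["intrinsics"][:2,2];print(uv)
x,y=np.int32(uv)-[100,90]
x=max(x,0);y=max(y,0);c=im[y:y+180,x:x+200,::-1];print(x,y)
cv2.imwrite("pics/w2c.png",cv2.resize(c,None,fx=3,fy=3,interpolation=cv2.INTER_CUBIC))
E
```

```text
time: 2.33
tool_pos: [0.4896, -0.1103, 0.2315]
time: 2.82
tool_pos: [0.5199, -0.3578, 0.2312]
time: 3.08
tool_pos: [0.5194, -0.356, 0.2308]
tool_rot: [-0.0, 0.312, 0.95, 0.0]
contact_force: [1.0, 0.2, 0.0]
gripper_width: 0.997
grasp_force: 0.0
[ 0.5194 -0.3557  0.2311]
[321.3835 134.687 ]
221 44
```

View pics/w2c.png

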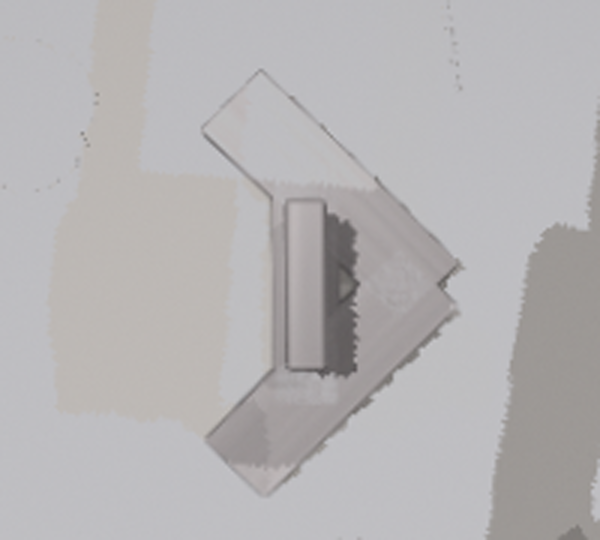

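The zoomed view shows the rib's top from x 287–325 and y 200–370, with leg tips at (262,70) and (265,495) and the notch at (460,267), (457,310).

```bash
python3 - <<'E'
from h import *
import pickle
p=pickle.load(open("w2.pkl","rb"))
C=lambda c:np.array(c)/3+[221,44]-.3
g=cast(p,C([[287,200],[325,200],[325,370],[287,370]]),.054,True)[:,:2]
print("rib",g.mean(0),np.linalg.norm(g[0]-g[1]),np.linalg.norm(g[1]-g[2]),np.degrees(np.arctan2(*(g[2]+g[3]-g[0]-g[1])[::-1]))+45)
w=cast(p,C([[262,70],[203,130],[265,495],[207,438],[460,267],[457,310]]),.012,True)[:,:2]
m=np.array([[-60,40],[-60,12],[40,-60],[12,-60],[30,40],[40,30]])/1000.
A,B=m-m.mean(0),w-w.mean(0);H=A.T@B
th=np.arctan2(H[0,1]-H[1,0],H[0,0]+H[1,1]);r=np.array([[np.cos(th),-np.sin(th)],[np.sin(th),np.cos(th)]])
o=w.mean(0)-r@m.mean(0);print(o,np.degrees(th),w-(m@r.T+o))
t=np.array([.5194,-.3557]);y=np.radians(53.6)
ty=np.array([np.cos(y),np.sin(y)]);tx=np.array([-ty[1],ty[0]])
for q in(g.mean(0),o):print("move",(q-t)@tx,(q-t)@ty)
E
```

```text
rib [ 0.4666 -0.3171] 0.010728854475485949 0.04893017798320673 8.57465767402897
[ 0.467  -0.3168] 8.410172897110204 [[-0.0001 -0.0006]
 [ 0.0004  0.0002]
 [-0.0008  0.001 ]
 [ 0.0002  0.0013]
 [ 0.0004 -0.0006]
 [-0.0001 -0.0012]]
move 0.065443156468971 -0.00025089589157101277
move 0.06528929852898754 0.00019659353091867174
```

```bash
echo '[{"finger_gap":1,"tx":0.528},{"finger_gap":1,"tx":0.512,"tz":0.32},{"finger_gap":1,"tz":0.8},{"finger_gap":1,"tz":0.8},{"finger_gap":1,"tz":0.48}]' | python3 shift.py; echo '[{"finger_gap":1,"tz":0.48},{"finger_gap":1,"tz":0.32},{"finger_gap":1,"tz":0.16},{"finger_gap":1},{"finger_gap":1}]' | python3 shift.py
```

```text
time: 3.75
tool_pos: [0.4657, -0.3157, 0.0789]
tool_rot: [-0.001, 0.312, 0.95, 0.001]
contact_force: [-0.1, 0.1, -0.7]
gripper_width: 1.0
grasp_force: 0.0
time: 4.38
tool_pos: [0.4673, -0.3195, 0.0226]
tool_rot: [0.001, 0.313, 0.95, -0.0]
contact_force: [0.3, -0.5, 0.8]
gripper_width: 1.005
grasp_force: 0.0
```

```bash
echo '[{"finger_gap":0},{"finger_gap":0},{"finger_gap":0},{"finger_gap":0},{"finger_gap":0}]' | python3 shift.py; echo '[{"finger_gap":0},{"finger_gap":0},{"finger_gap":0}]' | python3 shift.py
```

```text
time: 5.0
tool_pos: [0.4666, -0.3191, 0.0216]
tool_rot: [0.0, 0.313, 0.95, -0.0]
contact_force: [0.2, -0.7, 2.0]
gripper_width: 0.129
grasp_force: 59.8
time: 5.38
tool_pos: [0.4666, -0.3191, 0.0215]
tool_rot: [0.0, 0.313, 0.95, -0.0]
contact_force: [0.1, -0.7, 2.4]
gripper_width: 0.133
grasp_force: 59.8
```

Grasped: the opening is 11.3 mm, as expected for the 12 mm rib. Lifting and carrying it over the jig.

```bash
echo '[{"finger_gap":0,"tz":-0.32},{"finger_gap":0,"tz":-0.64},{"finger_gap":0,"tz":-0.64},{"finger_gap":0,"tx":0.16,"ty":0.32},{"finger_gap":0,"tx":0.3984,"ty":0.808}]' | python3 shift.py;echo '[{"finger_gap":0,"tx":0.3984,"ty":0.808},{"finger_gap":0,"tx":0.3984,"ty":0.808},{"finger_gap":0,"tx":0.3984,"ty":0.808},{"finger_gap":0,"tx":0.3984,"ty":0.808},{"finger_gap":0,"tx":0.3984,"ty":0.808}]' | python3 shift.py|head -2;echo '[{"finger_gap":0,"tx":0.3984,"ty":0.808},{"finger_gap":0,"tx":0.3984,"ty":0.808},{"finger_gap":0,"tx":0.2384,"ty":0.488},{"finger_gap":0,"rz":-0.168},{"finger_gap":0,"rz":-0.164}]' | python3 shift.py;echo '[{"finger_gap":0},{"finger_gap":0},{"finger_gap":0}]' | python3 shift.py
python3 - <<'E'
from h import *
from plant import manip
s=manip.state();m=tool(s["tool_rot"]);print(m,s["tool_pos"],s["ft_torque"],np.degrees(np.arctan2(m[1,1],m[0,1])))
import pickle
p=manip.camera_params("wrist");im=manip.grab_frame("wrist");pickle.dump(p,open("w3.pkl","wb"))
cv2.imwrite("pics/w3.png",im[:,:,::-1])
E
```

```text
time: 6.0
tool_pos: [0.48, -0.241, 0.1213]
tool_rot: [0.0, 0.315, 0.949, 0.0]
contact_force: [0.5, 0.8, -2.8]
gripper_width: 0.129
grasp_force: 59.3
time: 6.62
tool_pos: [0.5285, 0.0384, 0.1196]
time: 7.25
tool_pos: [0.5542, 0.181, 0.1191]
tool_rot: [-0.002, 0.272, 0.962, -0.001]
contact_force: [0.3, -0.1, -2.6]
gripper_width: 0.13
grasp_force: 59.5
time: 7.62
tool_pos: [0.5561, 0.1797, 0.121]
tool_rot: [-0.0, 0.274, 0.962, -0.0]
contact_force: [-0.2, -0.1, -3.1]
gripper_width: 0.129
grasp_force: 59.5
[[-0.8503  0.5263 -0.0007]
 [ 0.5263  0.8503 -0.0001]
 [ 0.0005 -0.0004 -1.    ]] [0.5561 0.1797 0.121 ] [-0.0436 -0.0406 -0.036 ] 58.24433360646113
```

View pics/w3.png

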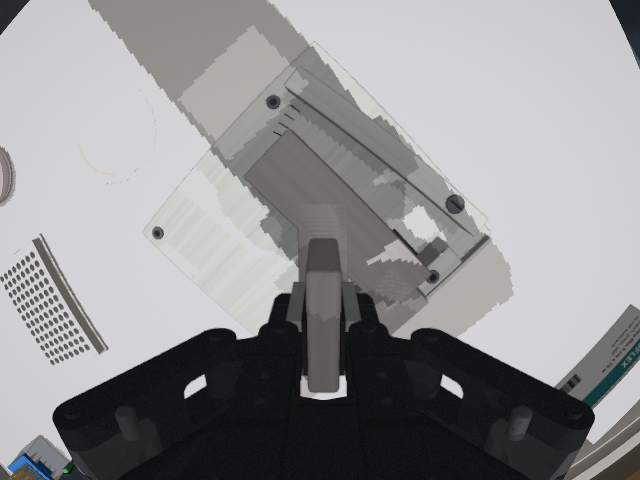

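The square is held level between the fences, its outer edge at (290,130)-(430,297) clear of the side fence. Lowering, then feeling toward the back fence.

To row units: 0.03 m is 0.48, 0.018 m is 0.288.

```bash
echo '[{"finger_gap":0,"tz":0.48},{"finger_gap":0,"tz":0.48},{"finger_gap":0,"tz":0.288},{"finger_gap":0,"tz":0.16},{"finger_gap":0}]' | python3 shift.py;echo '[{"finger_gap":0,"tx":-0.064,"ty":0.064},{"finger_gap":0,"tx":-0.048,"ty":0.048},{"finger_gap":0,"tx":-0.0224,"ty":0.0224},{"finger_gap":0},{"finger_gap":0}]' | python3 shift.py
cat > s.py <<'E'
from h import *
from plant import manip
s=manip.state();m=tool(s["tool_rot"]);y=np.radians(13.24);r=np.array([[np.cos(y),np.sin(y)],[-np.sin(y),np.cos(y)]])
print("t",s["time"],"jig xy mm",1000*r@(s["tool_pos"][:2]-[.5525,.1755]),"z",s["tool_pos"][2]*1000,"F jig",r@s["contact_force"][:2],s["contact_force"][2],"M",s["ft_torque"],"yaw",np.degrees(np.arctan2(m[1,1],m[0,1]))-45,"axis",m[:,2])
E
python3 s.py
```

```text
time: 8.3
tool_pos: [0.5568, 0.1798, 0.0334]
tool_rot: [0.0, 0.273, 0.962, 0.0]
contact_force: [-0.6, 0.6, -2.9]
gripper_width: 0.132
grasp_force: 59.5
time: 8.93
tool_pos: [0.5679, 0.1825, 0.0332]
tool_rot: [-0.0, 0.273, 0.962, -0.0]
contact_force: [-0.7, 0.4, -3.0]
gripper_width: 0.128
grasp_force: 59.6
t 8.925 jig xy mm [16.6196  3.2385] z 33.224552606157296 F jig [-0.5823  0.5528] -2.9703516931400733 M [-0.0538  0.0068  0.0139] yaw 13.27148990064353 axis [-0.0003 -0.0001 -1.    ]
```

To row units: -0.002 m is -0.032, 0.002 m is 0.032.

```bash
echo '[{"finger_gap":0,"tx":-0.032,"ty":0.032},{"finger_gap":0,"tx":-0.0112,"ty":0.0112},{"finger_gap":0,"tx":-0.0112,"ty":0.0112},{"finger_gap":0,"tx":-0.0112,"ty":0.0112},{"finger_gap":0}]' | python3 shift.py|head -1;python3 s.py;echo '[{"finger_gap":0,"tx":-0.0112,"ty":0.0112},{"finger_gap":0}]' | python3 shift.py|head -1;python3 s.py;echo '[{"finger_gap":0,"tx":-0.0112,"ty":0.0112},{"finger_gap":0}]' | python3 shift.py|head -1;python3 s.py
```

```text
time: 9.55
t 9.55 jig xy mm [22.6548  3.2122] z 33.323822823747115 F jig [ 0.3235 -0.0776] -2.845653246370424 M [-0.0536  0.0367  0.0209] yaw 13.270735231561666 axis [ 0.0001 -0.     -1.    ]
time: 9.8
t 9.8 jig xy mm [23.5988  3.236 ] z 33.29904928398841 F jig [-0.9474 -0.1886] -2.0777534621451488 M [0.0063 0.045  0.0199] yaw 13.271240187106336 axis [-0.  0. -1.]
time: 10.05
t 10.05 jig xy mm [24.5787  3.2099] z 33.27524408727189 F jig [0.1167 0.1049] -2.937928737669734 M [ 0.0011 -0.0192 -0.0032] yaw 13.2664302444486 axis [-0. -0. -1.]
```

```bash
for i in 1 2 3; do echo '[{"finger_gap":0,"tx":-0.008,"ty":0.008},{"finger_gap":0}]' | python3 shift.py|head -1;python3 s.py;done
```

```text
time: 10.3
t 10.3 jig xy mm [24.7024  3.2974] z 33.08001456960887 F jig [-2.7712  0.0839] -1.7888668803620202 M [-0.1491  0.4224 -0.1897] yaw 13.265311985919674 axis [-0.0015 -0.0003 -1.    ]
time: 10.55
t 10.55 jig xy mm [24.7712  3.2983] z 32.96403581333693 F jig [-5.2219  0.587 ] 0.4238650954468756 M [-0.2422  0.884  -0.2105] yaw 13.269690102734423 axis [-0.0032 -0.0007 -1.    ]
time: 10.8
t 10.8 jig xy mm [24.8434  3.279 ] z 32.848392179264856 F jig [-7.5609  0.3082] 0.8648925809840724 M [-0.3466  1.2553 -0.1757] yaw 13.268055773198427 axis [-0.0048 -0.0011 -1.    ]
```

Back fence felt at x = 24.7 mm, which puts the face near 65 mm, matching the vision. Easing off slightly, then sliding toward the side fence.

```bash
echo '[{"finger_gap":0,"tx":0.008,"ty":-0.008},{"finger_gap":0,"tx":0.032,"ty":0.032},{"finger_gap":0,"tx":0.032,"ty":0.032},{"finger_gap":0,"tx":0.032,"ty":0.032},{"finger_gap":0,"tx":0.032,"ty":0.032}]' | python3 shift.py|head -1;python3 s.py; echo '[{"finger_gap":0,"tx":0.032,"ty":0.032},{"finger_gap":0,"tx":0.032,"ty":0.032},{"finger_gap":0,"tx":0.016,"ty":0.016},{"finger_gap":0,"tx":0.016,"ty":0.016},{"finger_gap":0}]' | python3 shift.py|head -1;python3 s.py;
```

```text
time: 11.42
t 11.425 jig xy mm [24.8324 14.0138] z 32.40946728000812 F jig [-3.7273 -2.0805] -3.390712664670938 M [-0.6472  0.7166 -0.1091] yaw 13.266120019280017 axis [-0.0025 -0.0019 -1.    ]
time: 12.05
t 12.05 jig xy mm [24.8345 22.4084] z 32.43917373423784 F jig [-4.2337 -3.0519] -2.400910387466573 M [-0.7652  0.7275 -0.1447] yaw 13.280794983087887 axis [-0.0025 -0.0021 -1.    ]
```

```bash
for i in 1 2 3; do echo '[{"finger_gap":0,"tx":0.016,"ty":0.016},{"finger_gap":0,"tx":0.016,"ty":0.016},{"finger_gap":0}]' | python3 shift.py|head -1;python3 s.py; done
```

```text
time: 12.42
t 12.425 jig xy mm [24.761  24.5454] z 32.4737561658559 F jig [-4.0197 -5.2363] -1.7172443105863482 M [-1.1396  0.721   0.0256] yaw 13.310025034899219 axis [-0.0024 -0.0036 -1.    ]
time: 12.8
t 12.8 jig xy mm [24.738  27.3939] z 32.41764885532801 F jig [-5.168  -4.8341] -2.4169832034458905 M [-1.1152  0.6639 -0.0599] yaw 13.3126644246408 axis [-0.0025 -0.0035 -1.    ]
time: 13.18
t 13.175 jig xy mm [24.7202 30.2725] z 32.38471960737487 F jig [-5.7269 -5.4801] -3.461234756413912 M [-1.108   0.6977  0.0576] yaw 13.315359161505086 axis [-0.0025 -0.0034 -1.    ]
```

```bash
echo '[{"finger_gap":0,"tx":0.016,"ty":0.016},{"finger_gap":0,"tx":0.0112,"ty":0.0112},{"finger_gap":0}]' | python3 shift.py|head -1;python3 s.py; for i in 1 2 3; do echo '[{"finger_gap":0,"tx":0.008,"ty":0.008},{"finger_gap":0}]' | python3 shift.py|head -1;python3 s.py; done
```

```text
time: 13.55
t 13.55 jig xy mm [24.7022 32.6738] z 32.35470613054019 F jig [-5.1457 -4.5055] -3.00408052494444 M [-1.1385  0.6605  0.0493] yaw 13.318913937386348 axis [-0.0025 -0.0035 -1.    ]
time: 13.8
t 13.8 jig xy mm [24.706  33.3395] z 32.34292170560944 F jig [-5.8616 -4.5944] -2.6636144004836297 M [-1.1361  0.6659 -0.0069] yaw 13.314694072202812 axis [-0.0025 -0.0035 -1.    ]
time: 14.05
t 14.05 jig xy mm [24.6991 33.583 ] z 32.367584263313674 F jig [-4.9124 -6.9067] -2.461291568212325 M [-1.3395  0.6462  0.053 ] yaw 13.321211947315305 axis [-0.0024 -0.0044 -1.    ]
time: 14.3
t 14.3 jig xy mm [24.696  33.6361] z 32.414583798745745 F jig [-5.2122 -8.4366] -1.5558950671979401 M [-1.6515  0.6641  0.037 ] yaw 13.322364901884363 axis [-0.0023 -0.0056 -1.    ]
```

Force rises sharply at y = 33.6 with nothing moving, so the face is on the pivot end as well. I'll add a little x pressure and hold over a second while checking by camera.

```bash
echo '[{"finger_gap":0,"tx":-0.008,"ty":0.008},{"finger_gap":0},{"finger_gap":0},{"finger_gap":0},{"finger_gap":0}]' | python3 shift.py|head -1;python3 s.py;  echo '[{"finger_gap":0},{"finger_gap":0},{"finger_gap":0},{"finger_gap":0},{"finger_gap":0}]' | python3 shift.py|head -1;python3 s.py
python3 - <<'E'
from h import *
from plant import manip
import pickle
p=manip.camera_params("wrist");im=manip.grab_frame("wrist");pickle.dump(p,open("w4.pkl","wb"))
cv2.imwrite("pics/w4.png",im[:,:,::-1])
c=im[0:330,200:520,::-1]
cv2.imwrite("pics/w4c.png",cv2.resize(c,None,fx=1.8,fy=1.8,interpolation=cv2.INTER_CUBIC))
E
```

```text
time: 14.92
t 14.925 jig xy mm [24.735  33.6945] z 32.35862522888595 F jig [-8.2221 -9.0343] -0.6519313974831273 M [-1.913   0.9966  0.0122] yaw 13.326497364123071 axis [-0.004  -0.0061 -1.    ]
time: 15.55
t 15.55 jig xy mm [24.739  33.7102] z 32.38980104103616 F jig [-6.9517 -8.2581] 0.3482571671155793 M [-1.8224  1.0065  0.079 ] yaw 13.325242072237188 axis [-0.004 -0.006 -1.   ]
```

View pics/w4c.png

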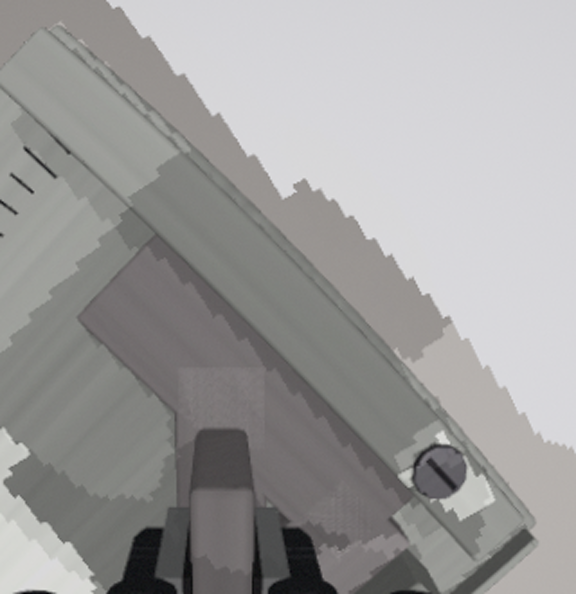

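The side fence's inner edge, (0,88) to (475,558), runs along the square's leg with no visible gap. I'll check its angle by fitting edges against the base plate and back fence.

```bash
cat > fit.py <<'E'
from h import *
import pickle
def fit(img,p,a,b,z,tol=2.0):
    """sub-pixel gradient ridge across segment a-b, rays cast on plane z, line direction (deg) and rms"""
    g=cv2.GaussianBlur(cv2.cvtColor(img,cv2.COLOR_BGR2GRAY),(0,0),.8).astype(np.float32)
    a,b=np.array(a,float),np.array(b,float)
    q0=cast(p,[a,b],z,True)[:,:2];P=[]
    K=p["intrinsics"];Ri=rot(p["orientation"]).inv()
    n=(q0[1]-q0[0])[::-1]*[-1,1];n/=np.linalg.norm(n);o=np.linspace(-.004,.004,65)
    for t in np.linspace(0,1,80):
        w=q0[0]+t*(q0[1]-q0[0])+o[:,None]*n
        d=Ri.apply(np.c_[w,np.full(65,z)]-p["xyz"]);r=np.hypot(d[:,0],d[:,1]);th=np.arctan2(r,d[:,2])
        uv=(d[:,:2]/r[:,None]*th[:,None]*K[0,0]+K[:2,2]).astype(np.float32)
        v=cv2.remap(g,uv[:,:1].copy(),uv[:,1:].copy(),cv2.INTER_LINEAR).ravel()
        e=np.abs(np.gradient(v));k=e.argmax()
        if e[k]>.5:P.append(w[k])
    P=np.array(P,np.float32)
    for _ in range(4):
        vx,vy,x,y=cv2.fitLine(P,cv2.DIST_HUBER,0,1e-6,1e-6).ravel()
        r=(P-[x,y])@[-vy,vx];k=np.abs(r)<max(2*np.median(np.abs(r)),2e-4);Q=P[k];P=Q
    return np.degrees(np.arctan2(vy,vx)),len(P),1e3*np.std(r[k]),(x,y)
if __name__=="__main__":
    im=cv2.imread("pics/w4.png");p=pickle.load(open("w4.pkl","rb"));C=lambda *c:np.array(c)/1.8+[200,0]-.3
    print("inner",fit(im,p,C(3,91),C(150,228),.038),fit(im,p,C(3,91),C(400,475),.038))
    print("outer",fit(im,p,C(75,48),C(510,500),.038))
    im=cv2.imread("pics/w1.png");p=pickle.load(open("w1.pkl","rb"));C=lambda *c:np.array(c)/2.5+[235,155]-.3
    print("w1 base front",fit(im,p,C(20,350),C(280,43),.01),"left",fit(im,p,C(300,34),C(590,300),.01),"backfoot",fit(im,p,C(287,548),C(430,414),.01),"backtop",fit(im,p,C(300,578),C(430,470),.038))
    print("fence w1",fit(im,p,C(270,137),C(560,322),.038))
    im=cv2.imread("pics/w3.png");p=pickle.load(open("w3.pkl","rb"))
    print("w3 front",fit(im,p,[150,227],[300,55],.01))
E
python3 fit.py
```

```text
inner (np.float32(13.596802), 52, np.float32(0.061942652), (np.float32(0.48409376), np.float32(0.23647648))) (np.float32(13.256848), 69, np.float32(0.083488755), (np.float32(0.52066725), np.float32(0.24506107)))
outer (np.float32(13.1567745), 48, np.float32(0.08320539), (np.float32(0.51177526), np.float32(0.2611819)))
w1 base front (np.float32(-76.816345), 39, np.float32(0.09559661), (np.float32(0.4622506), np.float32(0.13634212))) left (np.float32(13.17013), 40, np.float32(0.15152764), (np.float32(0.51747227), np.float32(0.2650717))) backfoot (np.float32(-76.75377), 42, np.float32(0.09042229), (np.float32(0.62539774), np.float32(0.1504068))) backtop (np.float32(-77.62909), 46, np.float32(0.14207093), (np.float32(0.6268356), np.float32(0.14121674)))
fence w1 (np.float32(21.056845), 45, np.float32(0.10161696), (np.float32(0.52883637), np.float32(0.23973143)))
w3 front (np.float32(-76.95175), 55, np.float32(0.11566141), (np.float32(0.45919135), np.float32(0.15434164)))
```

The fence is at 13.2° and the jig at 13.1–13.25°, so it's square within measurement, and the hold lasted over a second. Withdrawing along the diagonal, then lifting.

To row units: -0.003 m is -0.048, -0.002 m is -0.032.

```bash
echo '[{"finger_gap":0,"ty":-0.016},{"finger_gap":0,"ty":-0.016},{"finger_gap":0,"ty":-0.016},{"finger_gap":0,"ty":-0.032},{"finger_gap":0,"ty":-0.048}]' | python3 shift.py|head -1;python3 s.py;echo '[{"finger_gap":0,"ty":-0.096},{"finger_gap":0,"ty":-0.16},{"finger_gap":0,"ty":-0.16,"tz":-0.16},{"finger_gap":0,"tz":-0.64},{"finger_gap":0,"tz":-0.64}]' | python3 shift.py|head -1; echo '[{"finger_gap":0},{"finger_gap":0}]' | python3 shift.py|head -1;python3 s.py
python3 - <<'E'
from h import *
from plant import manip
import pickle
from fit import fit
s=manip.state();print(s["tool_pos"],tool(s["tool_rot"])[:2,:2])
p=manip.camera_params("wrist");im=manip.grab_frame("wrist");pickle.dump(p,open("w5.pkl","wb"))
cv2.imwrite("pics/w5.png",im[:,:,::-1])
# predicted fence inner top edge if square
y=np.radians(13.2);ex=np.array([np.cos(y),np.sin(y)]);ey=np.array([-ex[1],ex[0]]);K=p["intrinsics"]
def proj(w):
    d=rot(p["orientation"]).inv().apply(w-p["xyz"]);r=np.hypot(*d[:2]);return d[:2]/r*np.arctan2(r,d[2])*K[0,0]+K[:2,2]
for Y in(.075,.091):
  a,b=[proj(np.r_[np.array([.5525,.1755])+X*ex+Y*ey,.038]) for X in(-.08,.03)]
  print(a,b,fit(im[:,:,::-1].copy(),p,a,b,.038))
E
```

```text
time: 16.23
t 16.225 jig xy mm [22.0086 30.8242] z 34.179043998950775 F jig [-0.4089 -0.1958] -2.5916725913472285 M [-0.001   0.0015 -0.0544] yaw 13.279610852145353 axis [ 0.0022  0.0014 -1.    ]
time: 16.85
time: 17.1
t 17.1 jig xy mm [ 1.8635 11.7645] z 122.64488846956893 F jig [-0.7617  0.8393] -3.7673480243833404 M [0.0091 0.1045 0.0185] yaw 13.256879839880781 axis [-0.001  -0.0002 -1.    ]
[0.5516 0.1874 0.1226] [[-0.8504  0.5261]
 [ 0.5261  0.8504]]
[301.0908  80.4208] [423.9001 206.5803] (np.float32(13.34164), 59, np.float32(0.09614077), (np.float32(0.5140651), np.float32(0.24330227)))
[319.8709  62.3506] [441.6124 189.5582] (np.float32(13.495969), 56, np.float32(0.14373149), (np.float32(0.5101848), np.float32(0.25895292)))
```

The fence still reads about 13.3–13.4° after withdrawal, unmoved within error. Carrying the square back to its old spot.

Careful with the scale: shifts go in shares of 62.5 mm and turns go in units of 0.25 rad. That gives: -0.0528 m is -0.8448, -0.0216 m is -0.3456.

```bash
echo '[{"finger_gap":0,"tx":-0.3456,"ty":-0.8448},{"finger_gap":0,"tx":-0.3456,"ty":-0.8448},{"finger_gap":0,"tx":-0.3456,"ty":-0.8448},{"finger_gap":0,"tx":-0.3456,"ty":-0.8448},{"finger_gap":0,"tx":-0.3456,"ty":-0.8448}]' | python3 shift.py|head -1;echo '[{"finger_gap":0,"tx":-0.3456,"ty":-0.8448},{"finger_gap":0,"tx":-0.3456,"ty":-0.8448},{"finger_gap":0,"tx":-0.3456,"ty":-0.8448},{"finger_gap":0,"tx":-0.3456,"ty":-0.8448},{"finger_gap":0}]' | python3 shift.py|head -1;echo '[{"finger_gap":0,"tz":0.64},{"finger_gap":0,"tz":0.56},{"finger_gap":0,"tz":0.24},{"finger_gap":0,"tz":0.096},{"finger_gap":0}]' | python3 shift.py;python3 s.py;echo '[{"finger_gap":0,"tz":0.032},{"finger_gap":0,"tz":0.016},{"finger_gap":0}]' | python3 shift.py;python3 s.py
```

```text
time: 17.77
time: 18.4
time: 19.02
tool_pos: [0.4682, -0.3187, 0.0278]
tool_rot: [0.0, 0.273, 0.962, -0.0]
contact_force: [-0.1, 0.4, -2.9]
gripper_width: 0.131
grasp_force: 60.5
t 19.025 jig xy mm [-195.2229 -461.7313] z 27.831912005627434 F jig [-0.0145  0.3827] -2.93527870990373 M [-0.0401 -0.0073  0.0415] yaw 13.291041533255992 axis [ 0.0005 -0.0004 -1.    ]
time: 19.4
tool_pos: [0.468, -0.3189, 0.0248]
tool_rot: [0.0, 0.273, 0.962, -0.0]
contact_force: [0.3, 1.1, -3.0]
gripper_width: 0.133
grasp_force: 60.5
t 19.4 jig xy mm [-195.5163 -461.8628] z 24.78466421424639 F jig [0.5145 0.9821] -3.018523299122925 M [-0.0045  0.0079  0.0467] yaw 13.267495374366774 axis [ 0.0006 -0.0005 -1.    ]
```

```bash
echo '[{"finger_gap":0,"tz":0.016},{"finger_gap":0,"tz":0.016},{"finger_gap":0}]' | python3 shift.py;for i in 1 2 3; do echo '[{"finger_gap":0,"tz":0.008},{"finger_gap":0}]' | python3 shift.py|sed -n 2,4p; done
```

```text
time: 19.77
tool_pos: [0.4677, -0.3186, 0.0221]
tool_rot: [-0.0, 0.273, 0.962, 0.0]
contact_force: [-0.2, 0.5, -3.9]
gripper_width: 0.135
grasp_force: 60.5
tool_pos: [0.4677, -0.3186, 0.0217]
tool_rot: [-0.0, 0.273, 0.962, 0.0]
contact_force: [0.4, 0.1, -3.7]
tool_pos: [0.4678, -0.3188, 0.0216]
tool_rot: [0.0, 0.273, 0.962, -0.0]
contact_force: [-0.8, 0.1, -1.6]
tool_pos: [0.4678, -0.3187, 0.0215]
tool_rot: [-0.0, 0.273, 0.962, 0.0]
contact_force: [-3.7, 2.0, 5.4]
```

It's on the bench. Releasing, retreating and checking.

To row units: -0.0003 m is -0.0048.

```bash
echo '[{"finger_gap":0.3,"tz":-0.0048},{"finger_gap":0.5},{"finger_gap":1},{"finger_gap":1},{"finger_gap":1}]' | python3 shift.py;echo '[{"finger_gap":1},{"finger_gap":1,"tz":-0.32},{"finger_gap":1,"tz":-0.8},{"finger_gap":1,"tz":-0.8},{"finger_gap":1,"tz":-0.96}]' | python3 shift.py|head -2;echo '[{"finger_gap":1,"tx":-0.8},{"finger_gap":1}]' | python3 shift.py|head -2
python3 - <<'E'
from h import *
from plant import manip
im=manip.grab_frame("wrist")[:,:,::-1]
t=manip.grab_frame("top")[:,:,::-1];cv2.imwrite("pics/top9.png",t)
a=cv2.resize(t[190:290,213:313],(400,400),interpolation=cv2.INTER_CUBIC)
b=cv2.resize(im,(400,300));b=np.vstack([b,np.zeros((100,400,3),np.uint8)])
cv2.imwrite("pics/end.png",np.hstack([a,b]))
E
```

```text
time: 21.15
tool_pos: [0.4678, -0.3187, 0.0211]
tool_rot: [0.0, 0.273, 0.962, -0.0]
contact_force: [0.8, -0.0, -0.7]
gripper_width: 0.998
grasp_force: 0.0
time: 21.78
tool_pos: [0.4673, -0.3183, 0.2036]
time: 22.02
tool_pos: [0.5121, -0.3463, 0.2035]
```

View pics/end.png

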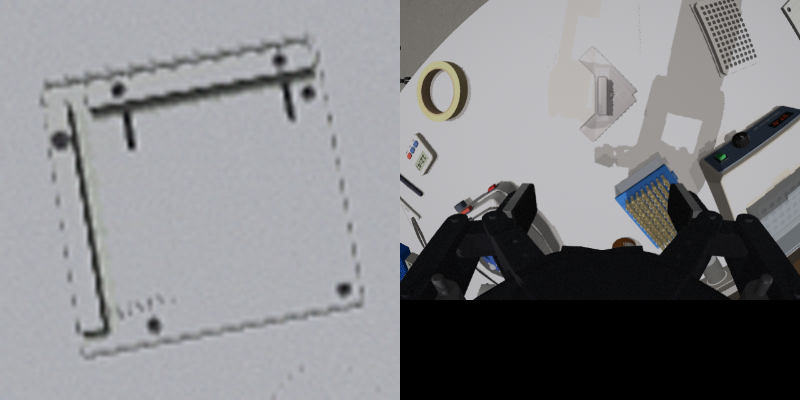

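The square lies flat and clear of the gripper at (605,95), and the fence looks parallel to the base plate. I'll confirm with one measurement over the jig with nothing in the way.

```bash
echo '[{"finger_gap":1,"tx":0.6048,"ty":0.768},{"finger_gap":1,"tx":0.6048,"ty":0.768},{"finger_gap":1,"tx":0.6048,"ty":0.768},{"finger_gap":1,"tx":0.6048,"ty":0.768},{"finger_gap":1,"tx":0.6048,"ty":0.768}]' | python3 shift.py|head -1;echo '[{"finger_gap":1,"tx":0.6048,"ty":0.768},{"finger_gap":1,"tx":0.6048,"ty":0.768},{"finger_gap":1,"tx":0.6048,"ty":0.768},{"finger_gap":1,"tx":0.6048,"ty":0.768},{"finger_gap":1}]' | python3 shift.py|head -1;echo '[{"finger_gap":1},{"finger_gap":1}]' | python3 shift.py|head -2
python3 - <<'E'
from h import *
from plant import manip
from fit import fit
p=manip.camera_params("wrist");im=manip.grab_frame("wrist")[:,:,::-1].copy();cv2.imwrite("pics/w6.png",im)
y=np.radians(13.2);ex=np.array([np.cos(y),np.sin(y)]);ey=np.array([-ex[1],ex[0]]);K=p["intrinsics"]
def proj(X,Y,z):
    w=np.r_[np.array([.5525,.1755])+X*ex+Y*ey,z]
    d=rot(p["orientation"]).inv().apply(w-p["xyz"]);r=np.hypot(*d[:2]);return d[:2]/r*np.arctan2(r,d[2])*K[0,0]+K[:2,2]
for n,A,B,z in(("inner",(-.08,.075),(.06,.075),.038),("outer",(-.08,.091),(.06,.091),.038),("front",(-.095,-.085),(-.095,.085),.01),("backfoot",(.065,-.085),(.065,.03),.01),("left",(-.09,.095),(.06,.095),.01),("right",(-.09,-.095),(.06,-.095),.01)):
    a,b=proj(*A,z),proj(*B,z);r=fit(im,p,a,b,z);print(n,a,b,r[:3],((np.array(r[3])-[.5525,.1755])@np.c_[ex,ey]))
E
```

```text
time: 22.75
time: 23.38
time: 23.62
tool_pos: [0.4481, 0.2001, 0.201]
inner [359.1343 207.7517] [457.2515 310.0282] (np.float32(13.069256), 44, np.float32(0.09470586)) [-0.0195  0.0752]
outer [372.7856 194.6045] [469.5424 298.9807] (np.float32(13.043727), 37, np.float32(0.07963017)) [-0.0196  0.0896]
front [231.3986 302.4712] [352.6736 182.6196] (np.float32(-76.88727), 47, np.float32(0.10341157)) [-0.0969 -0.0037]
backfoot [340.7589 391.4108] [419.1595 328.9614] (np.float32(-76.74799), 38, np.float32(0.09014628)) [ 0.0655 -0.0338]
left [364.3705 178.8574] [462.9151 284.9414] (np.float32(15.259738), 34, np.float32(0.3984445)) [-0.007   0.0931]
right [229.0875 311.5993] [331.3887 393.8284] (np.float32(15.56317), 13, np.float32(0.19400017)) [-0.0291 -0.0947]
```

The fence is at 13.06° and the jig's axes are at 13.11–13.25°, so it's square within about 0.1–0.2°. Handing in.

```bash
python3 -c "
from plant import manip
print(manip.job_done())"
```

```text
the job is handed in; nothing more can be done
None
```

The job is handed in: the square pushed the side fence back and was held about 1.2 s against both fences (about 7–9 N on each); the fence measured square within about 0.2° afterwards, and the square lies flat on the bench with the well plate untouched.

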